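# Unlock the mixer shaft, turn its flat to the set screw and hold the collar on it

## Robot

A 6-joint arm with a two-finger parallel gripper is mounted at the origin on a cart in front of the work surface, level with it; the furniture and walls round the work are solid. World frame = base frame: x ahead of the robot, y to its left, z up, the work surface at z = 0. Lengths are in m, angles in rad, forces in N, time in s.
With the tool pointing down it reaches from about 0.275 to 0.725 m from the base axis. Payload 15.9 kg.
Tool frame: the origin (TCP) lies on the front face of the gripper's body, between the roots of the fingers; the fingertips stand 73 mm ahead of it and the grasp point (between the pads) lies 54 mm ahead of it; z points along the fingers, y is the line along which they close (so a half turn about z gives the same grasp; the last joint's range is limited). The gripper opens to 85 mm and grips with 20 to 120 N. Pads are 22 mm wide; open, the fingers measure 114 mm over their backs; the gripper's body (76 mm by 85 mm) begins 54 mm behind the grasp point. The pads swing forward as they close: fully open they stand 13 mm farther back than shut.
Start: joints at [0, 0.213, -0.034, 1.323, 0, 1.571], TCP at [0.5, -0, 0.304] pointing down, gripper open.
Joint ranges: [-2.98, 2.98], [-0.74, 1.72], [-1.14, 1.35], [-2.1, 2.04], [-1.57, 1.44], [-3.14, 3.14]. Speed limits (rad/s): [1.89, 1.89, 2.39, 2.57, 3.14, 3.14].

## Interface

Orientations are given as a unit quaternion [w, x, y, z].
In Python, from rig import ctrl gives the robot as it stands. The module is installed in compiled form; this text tells all that it offers.
- The arm moves only by the shell command python3 -m handwheel 'ROWS'. ROWS is JSON, a list of rows, each an object of numbers: "x", "y", "z": the shift along the tool's x, y, z in mm; "ax", "ay", "az": the turn, a rotation vector about the tool's x, y, z in rad; "claw": the finger opening in mm, from 0 to 85.4. A call has 1 to 8 rows; each row is the pose to reach, as a shift and turn from the pose commanded when the call began, along the tool's axes at that moment; what a row does not reach only later rows make up. A row lasts 1/10 s, in which the tool goes at most 50 mm and 8.59 degrees, less where a joint would pass 70% of its speed; a pose out of reach is approached as far as the arm can. A call with a gripper value outside its range is refused whole. The fingers move at their own pace and stop on an object; the grip force is fixed at half the most. Time passes only in rows, so rows that repeat a pose let the fingers close. It gives the time, the measured TCP pose, the force, the opening and the grip force at its end, in the units of the state.
- ctrl.read_state(): the state, without advancing time (a new reading comes with each control period).
- ctrl.capture(name): name is "scene" or "side" or "wrist"; returns a dict with "frame" (480x640x3 uint8, red, green, blue), "vertical_fov" (degrees; the focal length in pixels is half the picture's height over the tangent of half this angle, whatever the lens; pixels are square), "cx", "cy" (the principal point, pixels), "cam_to_world" (4x4, takes a point from camera to world coordinates). Camera axes: x right, y down, z forward; pixel columns grow to the right and rows downward; lengths in m; the calibration is good to about 2 mm. The wrist camera is an equidistant fisheye: a pixel r from the principal point sees the ray r / f radians off the axis. A picture is of the moment at which its call begins. There is no depth.
- ctrl.job_done(): hands the job in; it is judged then, once.
Trained networks look in the newest picture that a camera, given by its name, has taken for a name from the list of things; names that differ only in an ending like _2 or _b are one class to them, and where a whole thing is asked for, a point or a joint stands for the part that bears it (a point fixed in the world has none). Each returns a list of dicts, best first, with "p" (0 to 1); they miss things now and then, are a little off and sometimes report something else, mostly with a low value. They report only what shows in the picture. A call takes as long as a camera call. They do not tell look-alikes from the thing itself.
- ctrl.spot_in(target, camera): "point" ([column, row] as shares, 0 to 1, of the picture: columns of its width, rows of its height, amid what is visible of it).
- ctrl.silhouettes(target, camera): "region" (480x640 bool, what is visible of it) and "point" ([column, row] as shares, 0 to 1, of the picture: columns of its width, rows of its height, amid what is visible of it).
The state is a dict: "time_s": time; "q": joint angles; "qvel": joint speeds; "joint_torque": joint torques, N m; "tool_pos": TCP position; "ee_rot": TCP orientation; "force": force on the tool from outside, world axes, zero at the start; "wrist_torque": the same for the moment, N m; "grip_width": finger opening in m; "gripper_force": force on a finger pad.
Only numpy, scipy, OpenCV 4.12 (cv2) and the standard library are available. Lean on these libraries where they do the work, as an engineer would, in place of code of your own. Each camera call takes 0.05 s, during which the arm holds its last target. There are 200 camera calls.

## Task

On the small blue mixer drive, draw out the red-headed lock pin and hang it upright by its flange in the open notch of the side bracket, and let go of it. Then turn the unlocked shaft until its flat faces the yellow index line and the collar's set screw, lift the brass collar so that it sits all round the D-shaped part with its screw over the flat, the shaft end still showing above it, and finish holding it there in the gripper, so that the screw could be tightened. Leave the timer, the blue-lidded cup, the stain bottle and the forceps where they are.

Things in the scene. Friction and masses are not known exactly. Their poses are not given: they have to be found in the camera images.
- pin_knob (a point): Centre of the red knob (18 mm across, 20 mm high) of the loose upright lock pin; z up along the pin. Under the knob a red flange 26 mm across, 4 mm thick; below it a steel shank 9 mm across, 38 mm long. The pin starts standing in the bore, its knob centre 80 mm above the table.
- pin_flange (a point): Underside of the pin's flange, on the pin's axis, 14 mm below the knob centre. This face rests on the bracket's top when the pin hangs in the notch.
- pin: The lock pin; origin at the foot of the shank, 52 mm below the knob centre; z along the pin towards the knob.
- bore (a point): Mouth of the pin's bore in the top face of the drive, 50 mm above the table; 11 mm across, 22 mm deep, no catch. The pin's foot must rise 22 mm to leave the bore and 32 mm to clear the disc's lugs on either side of it.
- notch (a point): Parking place in the aluminium side bracket: on its top face (50 mm above the table), on the centre line of a slot 14 mm wide and 28 mm long. x, y, z as the drive's: y runs along the slot to its open end, 14 mm away; the closed end is 14 mm to -y. The bracket is 8 mm thick. A pin lowered here hangs by its flange, the shank through the slot.
- drive: Blue drive housing, fixed to the table, 120 x 130 x 50 mm. Origin on the table under the shaft's axis (the shaft stands on its z axis). The index line, set screw and fork are on its -x side, towards the robot; y points to the bracket with the notch. Bore at x = 42 mm, y = 0; notch at x = 42, y = 92 mm.
- index_line (a point): Yellow index line on top of the housing, 39.5 mm from the shaft's axis towards the drive's -x. Between it and the shaft stands the fork: two steel posts 6 mm square, 29 mm from the axis, tops 75 mm above the table, 11 mm clear between them.
- flat (a point): Centre of the one milled flat on the steel shaft, 4.5 mm from its axis, 94 mm above the table. Outward normal: this frame's -x; a black line on the shaft's end points to it. The D-shaped part is 18 mm across, 13.5 mm across the flat, and runs from 76 to 112 mm above the table (the shaft's end). Jaws closed along x across the flat grip 13.5 mm and turn the shaft.
- shaft_disc (a point): Top of the dark disc (48 mm across) at the foot of the shaft, on the axis, 60 mm above the table. It turns with the shaft and has two lugs, reaching 52 mm from the axis, tops at 60 mm, that straddle the pin and lock the shaft to a little play. Above it: a hub 18 mm across (60 to 65 mm high), a groove 9 mm across (65 to 76 mm), then the D.
- shaft (a joint): Angle of the shaft in the drive, rad: 0 when the flat faces exactly to the yellow index line (the drive's -x); positive anticlockwise seen from above. Starts at about 1.05 to 1.35, so it is to be turned clockwise. Range -1.0 to 1.7; it stays where it is left (0.04 N m of friction).
- collar_center (a point): Centre of the brass shaft collar: a ring 44 mm across, 16 mm high, bore 20.4 mm, loose round the shaft and resting on the disc, centre 68 mm above the table. Its set screw points along this frame's -x. Best pinched across its y axis, with the shaft's end standing up between the fingers, 44 mm above the resting collar's centre.
- set_screw (a point): Outer end of the collar's set screw (8 mm thick), 33 mm from the collar's axis, 1 mm above its centre. At rest it lies between the fork posts, which keep the collar from turning. The screw's tip, 5 mm wide, reaches inward to 6 mm from the axis: from the groove it passes up only along the flat, elsewhere it stops under the D.
- collar: The same collar; origin at the centre of its underside, 8 mm below its centre.
- timer: Pale countdown timer lying flat, 62 x 62 x 20 mm, bystander; origin under its centre.
- blue_cup: Sample cup with blue lid, 57 x 57 x 68 mm, bystander; origin under its centre.
- stain_bottle: Brown bottle with black cap, 36 x 36 x 87 mm, bystander; origin under its centre.
- forceps: Steel forceps lying flat, 20 x 130 x 8 mm, bystander; origin under their centre.
Not all that is in view belongs to the job. Of the things shaped like the collar, the brass one is meant.

How it is judged:
By the outcome, as a careful person would: the job done as asked, in the order asked, and still so for the second after the job is handed in, while the arm keeps its last pose, push and grip.
It also fails if it takes over 58 s, if anything falls off the work surface, if the arm or the gripper's body presses on something with over 40 N, if the wrist force passes 120 N, or if a joint passes its speed limit or range.

## Working session

There is one attempt and no reset: what is moved stays moved. The work goes in short steps, Python scripts to look and compute and a shell command to move; the robot and the scene stay as the last step left them, time stands still between calls to the robot, and variables do not carry over. Pictures are saved under pics/ and viewed, at most 10 in all, crops included, and the job is handed in when it is done.

```bash
mkdir -p pics
cat > h.py <<'E'
from rig import ctrl
import numpy as np, cv2
def cap(n): return ctrl.capture(n)
def ray(c,u,v,fish=False):
    f=240/np.tan(np.radians(c['vertical_fov'])/2)
    dx,dy=u-c['cx'],v-c['cy']
    if fish:
        r=np.hypot(dx,dy);t=r/f
        d=np.array([np.sin(t)*dx/max(r,1e-9),np.sin(t)*dy/max(r,1e-9),np.cos(t)])
    else: d=np.array([dx/f,dy/f,1.])
    T=np.array(c['cam_to_world']);d=T[:3,:3]@d
    return T[:3,3],d/np.linalg.norm(d)
def at_z(c,u,v,z,fish=False):
    o,d=ray(c,u,v,fish);return o+d*(z-o[2])/d[2]
def proj(c,p,fish=False):
    T=np.array(c['cam_to_world']);q=T[:3,:3].T@(np.array(p)-T[:3,3])
    f=240/np.tan(np.radians(c['vertical_fov'])/2)
    if fish:
        r=np.hypot(q[0],q[1]);t=np.arctan2(r,q[2]);return c['cx']+f*t*q[0]/r,c['cy']+f*t*q[1]/r
    return c['cx']+f*q[0]/q[2],c['cy']+f*q[1]/q[2]
def save(c,n): cv2.imwrite('pics/'+n+'.png',c['frame'][:,:,::-1])
E
python3 - <<'E'
from h import *
Z=dict(pin_knob=.08,flat=.094,collar_center=.068,set_screw=.069,index_line=.05,shaft_disc=.06,notch=.05,bore=.05)
for n in ['scene','side','wrist']:
    c=cap(n);save(c,n+'0');print(n,np.round(c['cam_to_world'],3).tolist(),c['vertical_fov'])
    for k,z in Z.items():
        for r in ctrl.spot_in(k,n)[:3]:
            u,v=r['point'][0]*640,r['point'][1]*480
            print(k,round(r['p'],2),round(u),round(v),np.round(at_z(c,u,v,z,n=='wrist'),4))
s=ctrl.read_state();print(s['time_s'],s['tool_pos'],s['ee_rot'])
E
```

```text
scene [[0.802, -0.246, 0.544, 0.003], [-0.597, -0.367, 0.714, -0.735], [0.024, -0.897, -0.441, 0.541], [0.0, 0.0, 0.0, 1.0]] 51.138846321445556
pin_knob 0.58 332 258 [ 0.5471 -0.0673  0.08  ]
flat 0.67 318 265 [ 0.494  -0.0947  0.094 ]
collar_center 0.96 353 328 [ 0.444  -0.2536  0.068 ]
collar_center 0.81 244 300 [ 0.3422 -0.0861  0.068 ]
collar_center 0.69 317 269 [ 0.511  -0.0678  0.068 ]
set_screw 0.9 357 329 [ 0.4468 -0.26    0.069 ]
set_screw 0.78 240 299 [ 0.339  -0.0809  0.069 ]
set_screw 0.74 314 267 [ 0.5083 -0.0619  0.069 ]
index_line 0.67 316 282 [ 0.4998 -0.0818  0.05  ]
shaft_disc 0.57 319 264 [ 0.5347 -0.0429  0.06  ]
notch 0.82 319 281 [ 0.5043 -0.0842  0.05  ]
notch 0.5 417 301 [ 0.6092 -0.2376  0.05  ]
notch 0.33 319 371 [ 0.3542 -0.2867  0.05  ]
bore 0.63 318 281 [ 0.5045 -0.0809  0.05  ]
bore 0.53 377 243 [ 0.708  -0.0257  0.05  ]
side [[0.999, -0.024, 0.034, 0.536], [-0.042, -0.538, 0.842, -0.733], [-0.002, -0.843, -0.539, 0.542], [0.0, 0.0, 0.0, 1.0]] 55.56324602220698
pin_knob 0.76 311 260 [ 0.5531 -0.0635  0.08  ]
pin_knob 0.6 299 286 [ 0.5305 -0.1395  0.08  ]
[... 903 characters left out ...]
  ]
flat 0.64 343 280 [ 0.5195 -0.0463  0.094 ]
flat 0.23 329 276 [ 0.5076 -0.043   0.094 ]
collar_center 0.86 329 277 [ 0.509  -0.0544  0.068 ]
collar_center 0.86 203 202 [0.3988 0.0144 0.068 ]
collar_center 0.82 315 369 [ 0.4963 -0.1558  0.068 ]
set_screw 0.96 319 371 [ 0.5002 -0.1579  0.069 ]
set_screw 0.93 329 278 [ 0.5087 -0.0547  0.069 ]
set_screw 0.6 201 203 [0.397  0.0141 0.069 ]
index_line 0.75 349 250 [ 0.5277 -0.0352  0.05  ]
shaft_disc 0.91 343 282 [ 0.5216 -0.0631  0.06  ]
notch 0.66 351 251 [ 0.5297 -0.0356  0.05  ]
bore 0.76 350 248 [ 0.5281 -0.0326  0.05  ]
1.35 [ 4.99992264e-01 -3.24010326e-07  3.03894583e-01] [-1.67680650e-06  7.07118430e-01  7.07095133e-01  7.42776299e-06]
```

View wrist.

Run:
```python
import cv2,numpy as np
a=cv2.imread('pics/wrist0.png');b=cv2.imread('pics/scene0.png')
x=cv2.resize(a[190:430,180:500],(800,600),interpolation=cv2.INTER_CUBIC);cv2.imwrite('pics/w0c.png',x)
```

```text
(no output)
```

View pics/scene0.png

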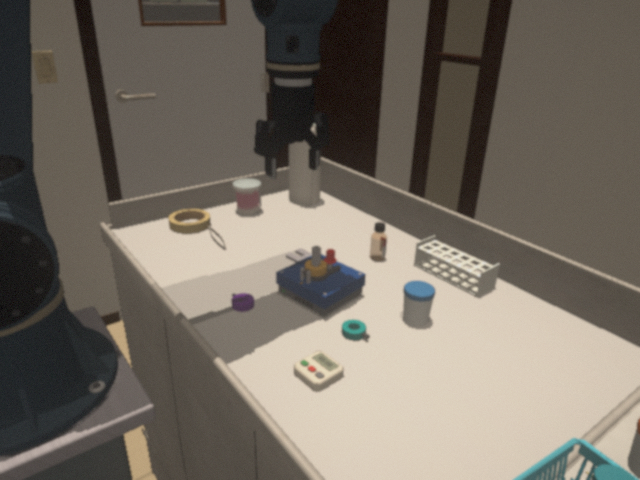

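View pics/w0c.png

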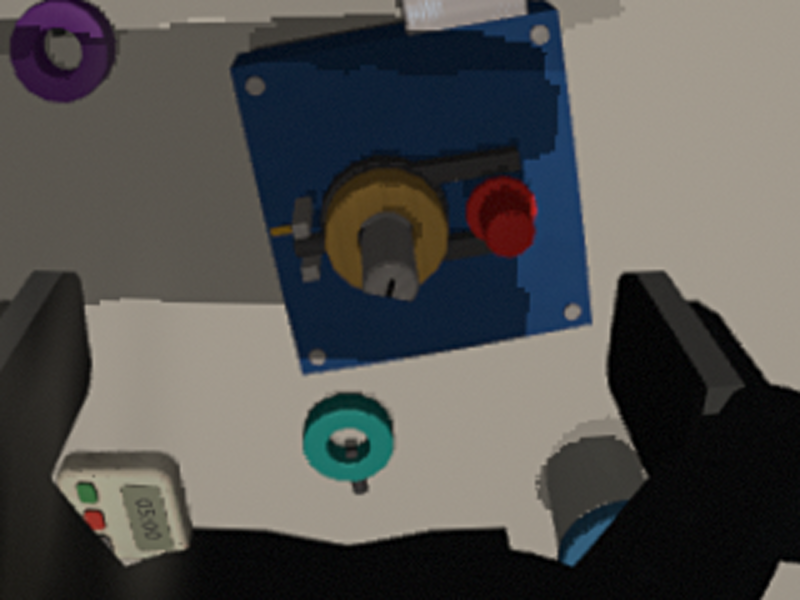

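Candidates: the collar could be the brass ring on the drive (wrist px 335,282), the purple ring (203,202), the teal ring (318,367), or the yellow ring at the back in the scene picture (190,220). I take the brass one round the shaft. The only red-headed pin is at (381,278), and the close crop confirms both choices. Next, the drive pose from the corner screws.

```bash
cat >> h.py <<'E'
def fit(P,L):
    # 2D rigid: world = R(yaw) L + t
    P=np.array(P)[:,:2];L=np.array(L);a=P-P.mean(0);b=L-L.mean(0)
    y=np.arctan2((b[:,0]*a[:,1]-b[:,1]*a[:,0]).sum(),(b*a).sum())
    R=np.array([[np.cos(y),-np.sin(y)],[np.sin(y),np.cos(y)]])
    t=P.mean(0)-R@L.mean(0);return y,t,R,P-(L@R.T+t)
E
python3 - <<'E'
from h import *
c=cap('wrist')
px=[(255,86),(540,35),(572,312),(317,357)]
W=[at_z(c,180+x*.4,190+y*.4,.05,True) for x,y in px]
print(np.round(W,4))
m=np.mean(W,0)
e1=(W[1]-W[0]+W[2]-W[3])/2;e2=(W[0]-W[3]+W[1]-W[2])/2
print('ctr',m,np.linalg.norm(e1),np.linalg.norm(e2),np.arctan2(e1[1],e1[0]),np.arctan2(-e2[0],e2[1]))
for n,(x,y),z in [('idx',(270,231),.05),('knobtop',(512,228),.09),('knob',(505,212),.08),('shaftend',(390,285),.112),('bracket',(465,15),.05)]:
    print(n,np.round(at_z(c,180+x*.4,190+y*.4,z,True),4))
yaw=(np.arctan2(e1[1],e1[0])+np.arctan2(-e2[0],e2[1]))/2
R=np.array([[np.cos(yaw),-np.sin(yaw)],[np.sin(yaw),np.cos(yaw)]])
for r in W: print('local rel ctr',R.T@(r-m)[:2])
for (x,y),z in [((512,228),.09),((390,285),.112),((270,231),.05)]:
    print('l',R.T@(at_z(c,180+x*.4,190+y*.4,z,True)-m)[:2])
E
```

```text
[[ 0.4662 -0.0106  0.05  ]
 [ 0.5693  0.0087  0.05  ]
 [ 0.5904 -0.1041  0.05  ]
 [ 0.4875 -0.1235  0.05  ]]
ctr [ 0.52835215 -0.05734886  0.05      ] 0.10481044051101043 0.11481964786390784 0.18591957849651317 0.1860240421831539
idx [ 0.4702 -0.0676  0.05  ]
knobtop [ 0.5552 -0.0494  0.09  ]
knob [ 0.5543 -0.0476  0.08  ]
shaftend [ 0.5133 -0.0594  0.112 ]
bracket [0.5416 0.0157 0.05  ]
local rel ctr [-0.05245453  0.05743483]
local rel ctr [0.05244853 0.05738481]
local rel ctr [ 0.05236191 -0.05739029]
local rel ctr [-0.05235591 -0.05742936]
l [0.02786896 0.00282337]
l [-0.01521221  0.00082231]
l [-0.05901     0.00066364]
```

```bash
R='{"x":-50,"y":55,"z":90,"az":-1.18}'; python3 -m handwheel '[{"x":-50,"y":55,"z":80,"az":-1.18},{"x":-50,"y":55,"z":80,"az":-1.18},{"x":-50,"y":55,"z":80,"az":-1.18},{"x":-50,"y":55,"z":80,"az":-1.18},{"x":-50,"y":55,"z":80,"az":-1.18},{"x":-50,"y":55,"z":80,"az":-1.18},{"x":-50,"y":55,"z":80,"az":-1.18},{"x":-50,"y":55,"z":80,"az":-1.18}]'; python3 -c "
from rig import ctrl;print(ctrl.read_state()['q'])"
```

```text
[ 2.00178583e-05  2.12893059e-01 -3.43955976e-02  1.32348071e+00
 -1.87118296e-05  1.57077669e+00]validation failed for argument at $[0]...
```

```bash
python3 -m handwheel '[{"x":-50,"y":55,"z":80,"ax":0,"ay":0,"az":-1.18,"claw":85},{"x":-50,"y":55,"z":80,"ax":0,"ay":0,"az":-1.18,"claw":85},{"x":-50,"y":55,"z":80,"ax":0,"ay":0,"az":-1.18,"claw":85},{"x":-50,"y":55,"z":80,"ax":0,"ay":0,"az":-1.18,"claw":85},{"x":-50,"y":55,"z":80,"ax":0,"ay":0,"az":-1.18,"claw":85},{"x":-50,"y":55,"z":80,"ax":0,"ay":0,"az":-1.18,"claw":85},{"x":-50,"y":55,"z":80,"ax":0,"ay":0,"az":-1.18,"claw":85},{"x":-50,"y":55,"z":80,"ax":0,"ay":0,"az":-1.18,"claw":85}]'; python3 -c "
from rig import ctrl;print(ctrl.read_state()['q'])"
```

```text
time_s: 2.2
tool_pos: [0.555, -0.05, 0.2239]
ee_rot: [-0.0, 0.191, 0.982, -0.0]
force: [-0.1, 0.4, 0.4]
grip_width: 0.085
gripper_force: 0.0
[-8.99164811e-02  3.56358199e-01 -4.47295745e-02  1.16977808e+00
  6.89864236e-07  2.94832701e-01]
```

```bash
python3 -m handwheel '[{"x":0,"y":0,"z":0,"ax":0,"ay":0,"az":-0.577,"claw":45},{"x":0,"y":0,"z":0,"ax":0,"ay":0,"az":-0.577,"claw":45},{"x":0,"y":0,"z":0,"ax":0,"ay":0,"az":-0.577,"claw":45},{"x":0,"y":0,"z":0,"ax":0,"ay":0,"az":-0.577,"claw":45},{"x":0,"y":0,"z":0,"ax":0,"ay":0,"az":-0.577,"claw":45}]'
python3 - <<'E'
from h import *
c=cap('wrist');save(c,'w1');print(np.round(c['cam_to_world'],3).tolist())
Z=dict(pin_knob=.08,pin_flange=.066,flat=.094,collar_center=.068,set_screw=.069,shaft_disc=.06,notch=.05)
for k,z in Z.items():
    for r in ctrl.spot_in(k,'wrist')[:2]:
        u,v=r['point'][0]*640,r['point'][1]*480
        print(k,round(r['p'],2),round(u),round(v),np.round(at_z(c,u,v,z,True),4))
print(proj(c,[.5552,-.0513,.08],True))
x=cv2.resize(c['frame'][150:390,160:480,::-1],(800,600),interpolation=cv2.INTER_CUBIC);cv2.imwrite('pics/w1c.png',x)
E
```

```text
time_s: 2.7
tool_pos: [0.555, -0.05, 0.2239]
ee_rot: [-0.0, -0.094, 0.996, 0.0]
force: [-0.3, -1.0, -0.5]
grip_width: 0.045
gripper_force: 0.0
[[-0.189, 0.941, 0.28, 0.484], [0.982, 0.181, 0.054, -0.063], [0.0, 0.285, -0.959, 0.295], [0.0, 0.0, 0.0, 1.0]]
pin_knob 0.74 318 246 [ 0.5514 -0.0507  0.08  ]
pin_knob 0.63 314 169 [ 0.5057 -0.0619  0.08  ]
flat 0.64 317 201 [ 0.5214 -0.0573  0.094 ]
collar_center 0.95 150 129 [ 0.4981 -0.1714  0.068 ]
collar_center 0.64 424 23 [ 0.4011 -0.013   0.068 ]
set_screw 0.94 314 169 [ 0.5072 -0.0617  0.069 ]
set_screw 0.72 151 128 [ 0.4975 -0.1703  0.069 ]
shaft_disc 0.81 316 204 [ 0.5299 -0.0561  0.06  ]
notch 0.89 332 203 [ 0.5295 -0.0456  0.05  ]
(np.float64(316.0547153625392), np.float64(251.76132464661535))
```

View pics/w1c.png

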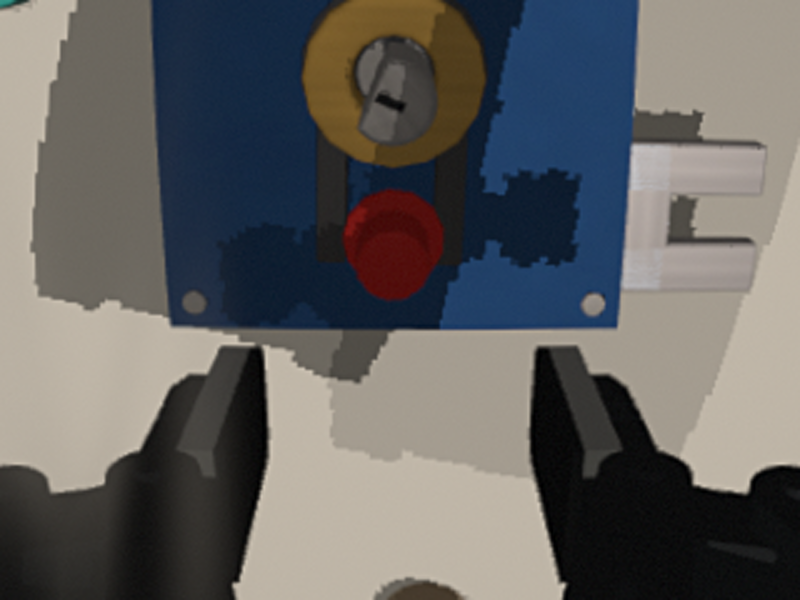

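Run:
```python
from h import *
c=cap('wrist');y=.186;R=np.array([[np.cos(y),-np.sin(y)],[np.sin(y),np.cos(y)]])
def P(n,x,yy,z):
    w=at_z(c,160+x*.4,150+yy*.4,z,True);print(n,np.round(w,4),'drive',np.round(R.T@(w[:2]-[.5139,-.0591]),4))
P('knobtop',395,265,.09);P('shaftend',397,107,.112);P('line a',374,97,.112);P('line b',405,106,.112)
P('slot corner',667,190,.05);P('slot corner2',667,238,.05);P('tine end',766,192,.05);P('tine2',754,238,.05)
P('scr L',194,302,.05);P('scr R',593,304,.05);P('brL',627,290,.05);P('br tr',640,143,.05)
```

```text
knobtop [ 0.5542 -0.0502  0.09  ] drive [0.0413 0.0012]
shaftend [ 0.5138 -0.0574  0.112 ] drive [0.0003 0.0017]
line a [ 0.5127 -0.0622  0.112 ] drive [-0.0018 -0.0029]
line b [ 0.5133 -0.0558  0.112 ] drive [0.0001 0.0033]
slot corner [0.5323 0.0232 0.05  ] drive [0.0333 0.0775]
slot corner2 [0.546 0.027 0.05 ] drive [0.0475 0.0786]
tine end [0.527  0.0532 0.05  ] drive [0.0337 0.108 ]
tine2 [0.5411 0.0536 0.05  ] drive [0.0476 0.1057]
scr L [ 0.5901 -0.1026  0.05  ] drive [ 0.0668 -0.0568]
scr R [0.5694 0.0105 0.05  ] drive [0.0674 0.0582]
brL [0.5634 0.0194 0.05  ] drive [0.0632 0.068 ]
br tr [0.5209 0.012  0.05  ] drive [0.02   0.0686]
```

```bash
python3 -m handwheel '[{"x":0,"y":-0.5,"z":45,"ax":0,"ay":0,"az":0,"claw":45},{"x":0,"y":-0.5,"z":78,"ax":0,"ay":0,"az":0,"claw":45},{"x":0,"y":-0.5,"z":78,"ax":0,"ay":0,"az":0,"claw":45},{"x":0,"y":-0.5,"z":78,"ax":0,"ay":0,"az":0,"claw":10},{"x":0,"y":-0.5,"z":78,"ax":0,"ay":0,"az":0,"claw":10},{"x":0,"y":-0.5,"z":78,"ax":0,"ay":0,"az":0,"claw":10},{"x":0,"y":-0.5,"z":78,"ax":0,"ay":0,"az":0,"claw":10},{"x":0,"y":-0.5,"z":78,"ax":0,"ay":0,"az":0,"claw":10}]'
```

```text
time_s: 3.95
tool_pos: [0.5562, -0.0506, 0.148]
ee_rot: [0.002, -0.093, 0.996, -0.0]
force: [-0.4, 0.2, 8.8]
grip_width: 0.0153
gripper_force: 58.7
```

Run:
```python
from h import *
c=cap('side');
u,v=proj(c,[.555,-.05,.08]);print(u,v)
u,v=int(u),int(v)
a=c['frame'][v-60:v+45,u-70:u+70,::-1]
c=cap('wrist');b=c['frame'][150:390,160:480,::-1]
cv2.imwrite('pics/g1.png',np.hstack([cv2.resize(a,(400,300),interpolation=2),cv2.resize(b,(400,300))]))
```

```text
311.81759304468824 255.4211275301127
```

View pics/g1.png

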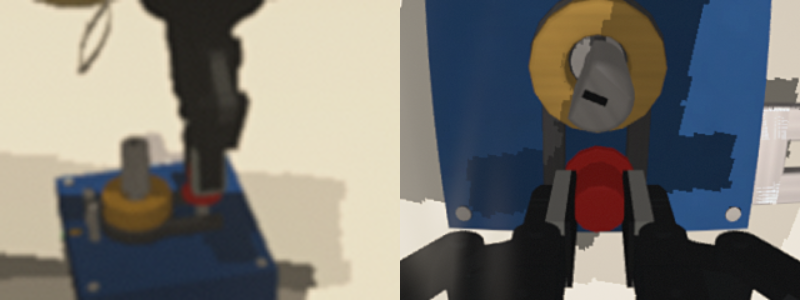

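```bash
python3 -m handwheel '[{"x":0,"y":0,"z":-10,"ax":0,"ay":0,"az":0,"claw":10},{"x":0,"y":0,"z":-25,"ax":0,"ay":0,"az":0,"claw":10},{"x":0,"y":0,"z":-45,"ax":0,"ay":0,"az":0,"claw":10},{"x":0,"y":0,"z":-45,"ax":0,"ay":0,"az":0,"claw":10},{"x":0,"y":45,"z":-45,"ax":0,"ay":0,"az":0,"claw":10},{"x":0,"y":80,"z":-45,"ax":0,"ay":0,"az":0,"claw":10},{"x":0,"y":92,"z":-45,"ax":0,"ay":0,"az":0,"claw":10},{"x":0,"y":92,"z":-45,"ax":0,"ay":0,"az":0,"claw":10}]'
python3 - <<'E'
from h import *
c=cap('side');
u,v=proj(c,[.5376,.04,.08]);print(u,v)
u,v=int(u),int(v)
a=c['frame'][v-60:v+45,u-70:u+70,::-1]
c=cap('wrist');b=c['frame'][150:390,160:480,::-1];print(proj(c,[.5376,.0398,.05],True))
cv2.imwrite('pics/g2.png',np.hstack([cv2.resize(a,(400,300),interpolation=2),cv2.resize(b,(400,300))]))
E
```

```text
time_s: 4.85
tool_pos: [0.5379, 0.0413, 0.1912]
ee_rot: [0.0, -0.094, 0.996, 0.0]
force: [0.6, -1.0, -0.5]
grip_width: 0.0152
gripper_force: 58.7
301.5074856931654 230.1229001994837
(np.float64(317.76173559345244), np.float64(252.33600834784863))
```

View pics/g2.png

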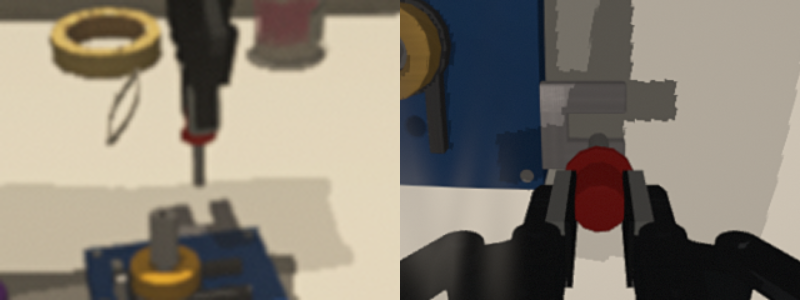

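Run:
```python
from h import *
c=cap('wrist');y=.186;R=np.array([[np.cos(y),-np.sin(y)],[np.sin(y),np.cos(y)]])
def P(n,x,yy,z):
    u,v=160+(x-400)*.8,150+yy*.8
    w=at_z(c,u,v,z,True);print(n,np.round(w,4),'drive',np.round(R.T@(w[:2]-[.5133,-.0584]),4))
P('foot edge',598,133,.073);P('foot L',588,139,.073);P('foot R',608,139,.073);P('flange far',598,146,.115);P('fl L',565,165,.115);P('fl R',632,165,.115)
P('knobtop',599,207,.135)
P('slot a',568,114,.05);P('slot b',568,137,.05);P('slot end',625,114,.05)
s=cap('side');f=s['frame'];u,v=proj(s,[.5376,.04,.08]);u0,v0=int(u)-70,int(v)-60
print([at_z(s,u0+x*.35,v0+yy*.35,z) for x,yy,z in [(199,182,.073),(200,140,.111)]])
```

```text
foot edge [0.5322 0.0385 0.073 ] drive [0.0365 0.0918]
foot L [0.5358 0.0348 0.073 ] drive [0.0393 0.0874]
foot R [0.5341 0.0433 0.073 ] drive [0.0393 0.0961]
flange far [0.5223 0.0367 0.115 ] drive [0.0265 0.0918]
fl L [0.5314 0.0269 0.115 ] drive [0.0336 0.0804]
fl R [0.5271 0.0496 0.115 ] drive [0.0335 0.1036]
knobtop [0.5347 0.0394 0.135 ] drive [0.0391 0.0922]
slot a [0.5334 0.0241 0.05  ] drive [0.035  0.0773]
slot b [0.545 0.026 0.05 ] drive [0.0467 0.0771]
slot end [0.5283 0.0509 0.05  ] drive [0.035  0.1046]
[array([0.53573561, 0.03799768, 0.073     ]), array([0.53710192, 0.02976679, 0.111     ])]
```

```bash
python3 -m handwheel '[{"x":-1,"y":0,"z":10,"ax":0,"ay":0,"az":0,"claw":10},{"x":-1,"y":0,"z":25,"ax":0,"ay":0,"az":0,"claw":10},{"x":-1,"y":0,"z":35,"ax":0,"ay":0,"az":0,"claw":10},{"x":-1,"y":0,"z":45,"ax":0,"ay":0,"az":0,"claw":10},{"x":-1,"y":0,"z":52,"ax":0,"ay":0,"az":0,"claw":10},{"x":-1,"y":0,"z":57,"ax":0,"ay":0,"az":0,"claw":10},{"x":-1,"y":0,"z":58.5,"ax":0,"ay":0,"az":0,"claw":10},{"x":-1,"y":0,"z":58.5,"ax":0,"ay":0,"az":0,"claw":10}]'
```

```text
time_s: 5.85
tool_pos: [0.5391, 0.0401, 0.1325]
ee_rot: [0.0, -0.093, 0.996, -0.0]
force: [0.2, 0.5, -0.2]
grip_width: 0.0151
gripper_force: 58.8
```

```bash
python3 -m handwheel '[{"x":0,"y":0,"z":1,"ax":0,"ay":0,"az":0,"claw":10},{"x":0,"y":0,"z":1,"ax":0,"ay":0,"az":0,"claw":35},{"x":0,"y":0,"z":1,"ax":0,"ay":0,"az":0,"claw":35},{"x":0,"y":0,"z":1,"ax":0,"ay":0,"az":0,"claw":35},{"x":0,"y":0,"z":-15,"ax":0,"ay":0,"az":0,"claw":40},{"x":0,"y":0,"z":-50,"ax":0,"ay":0,"az":0,"claw":40},{"x":25,"y":-48,"z":-70,"ax":0,"ay":0,"az":0,"claw":40},{"x":42,"y":-92,"z":-90,"ax":0,"ay":0,"az":0,"claw":40}]'
python3 - <<'E'
from h import *
c=cap('side');
u,v=proj(c,[.5376,.02,.06]);
u,v=int(u),int(v)
a=c['frame'][v-60:v+45,u-70:u+70,::-1]
c=cap('wrist');b=c['frame'][150:390,160:480,::-1]
save(c,'w3')
cv2.imwrite('pics/g3.png',np.hstack([cv2.resize(a,(400,300),interpolation=2),cv2.resize(b,(400,300))]))
E
```

```text
time_s: 6.65
tool_pos: [0.516, -0.0503, 0.22]
ee_rot: [0.0, -0.094, 0.996, -0.0]
force: [1.1, -0.6, -0.5]
grip_width: 0.0402
gripper_force: 0.0
```

View pics/g3.png

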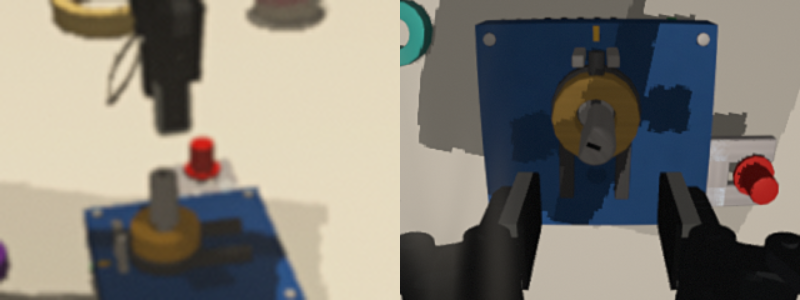

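The pin hangs upright in the notch (side view 202,155) and the collar is at rest with its screw between the fork posts. Next I measure the line on the shaft end.

Run:
```python
from h import *
c=cap('wrist');y=.186;R=np.array([[np.cos(y),-np.sin(y)],[np.sin(y),np.cos(y)]]);o=np.array([.5133,-.0584])
u,v=proj(c,[*o,.112],True);print(u,v)
g=c['frame'].astype(int).sum(2)
pts=[];W=[]
for j in range(int(v)-9,int(v)+10):
  for i in range(int(u)-12,int(u)+13):
    w=R.T@(at_z(c,i,j,.112,True)[:2]-o)
    if np.hypot(*w)<.0095:
      W.append((w[0],w[1],g[j,i]))
W=np.array(W);t=np.percentile(W[:,2],50);d=W[W[:,2]<t*.6];print(len(d),t)
m=d[:,:2].mean(0);U,S,V=np.linalg.svd(d[:,:2]-m);print('mean',m,S,V[0],'theta',np.arctan2(-V[0][1],-V[0][0]))
print(np.round(d*[1e3,1e3,1],1).tolist())
x=c['frame'][int(v)-20:int(v)+20,int(u)-26:int(u)+27,::-1];cv2.imwrite('pics/sh.png',cv2.resize(x,(795,600),interpolation=2))
```

```text
311.32362536635037 265.1134669198343
44 191.0
mean [ 1.41048267e-05 -6.64078532e-04] [0.01140668 0.00406881] [-0.37680194 -0.92629385] theta 1.18445499952441
[[-1.7, -2.7, 90.0], [-1.7, -2.2, 111.0], [-1.2, -3.3, 113.0], [-1.2, -2.8, 35.0], [-1.2, -2.2, 24.0], [-1.2, -1.7, 44.0], [-1.2, -1.2, 80.0], [-0.6, -3.3, 81.0], [-0.6, -2.8, 20.0], [-0.6, -2.2, 18.0], [-0.6, -1.7, 14.0], [-0.6, -1.2, 20.0], [-0.6, -0.7, 34.0], [-0.6, -0.2, 58.0], [-0.6, 0.4, 79.0], [-0.1, -3.3, 93.0], [-0.1, -2.8, 55.0], [-0.1, -2.2, 27.0], [-0.1, -1.7, 20.0], [-0.1, -1.2, 9.0], [-0.1, -0.7, 11.0], [-0.1, -0.2, 21.0], [-0.1, 0.4, 14.0], [-0.1, 0.9, 35.0], [-0.1, 1.4, 58.0], [-0.1, 1.9, 110.0], [0.5, -2.3, 114.0], [0.5, -1.7, 70.0], [0.5, -1.2, 38.0], [0.5, -0.7, 26.0], [0.5, -0.2, 12.0], [0.5, 0.3, 5.0], [0.5, 0.9, 31.0], [0.5, 1.4, 14.0], [0.5, 1.9, 45.0], [1.1, -0.7, 99.0], [1.1, -0.2, 56.0], [1.1, 0.3, 33.0], [1.1, 0.9, 26.0], [1.1, 1.4, 3.0], [1.1, 1.9, 66.0], [1.6, 0.9, 90.0], [1.6, 1.4, 45.0], [1.6, 1.9, 99.0]]
```

View pics/sh.png

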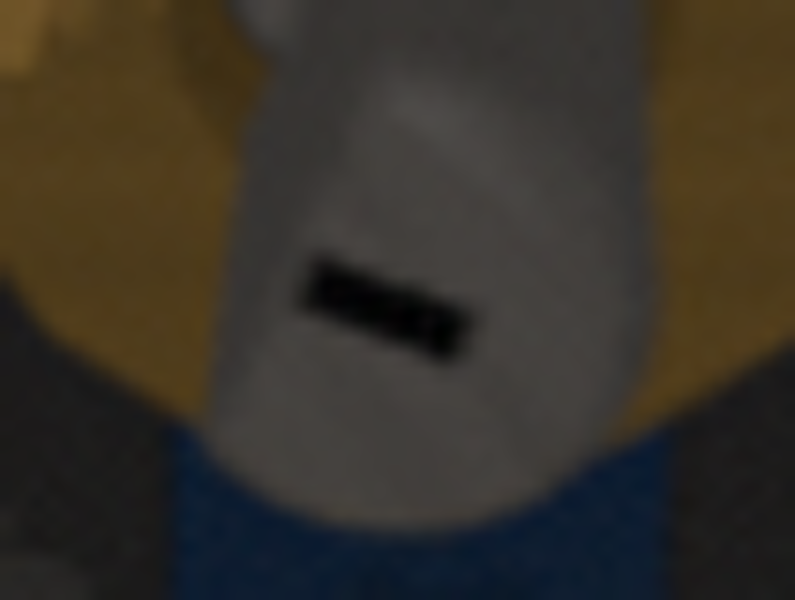

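```bash
python3 -m handwheel '[{"x":2.7,"y":-4.7,"z":0,"ax":0,"ay":0,"az":0.38,"claw":40},{"x":2.7,"y":-4.7,"z":0,"ax":0,"ay":0,"az":0.38,"claw":40},{"x":2.7,"y":-4.7,"z":20,"ax":0,"ay":0,"az":0.38,"claw":40},{"x":2.7,"y":-4.7,"z":45,"ax":0,"ay":0,"az":0.38,"claw":40},{"x":2.7,"y":-4.7,"z":63,"ax":0,"ay":0,"az":0.38,"claw":40},{"x":2.7,"y":-4.7,"z":63,"ax":0,"ay":0,"az":0.38,"claw":40},{"x":2.7,"y":-4.7,"z":63,"ax":0,"ay":0,"az":0.38,"claw":20},{"x":2.7,"y":-4.7,"z":63,"ax":0,"ay":0,"az":0.38,"claw":20}]'
python3 -m handwheel '[{"x":0,"y":0,"z":0,"ax":0,"ay":0,"az":0,"claw":8},{"x":0,"y":0,"z":0,"ax":0,"ay":0,"az":0,"claw":8},{"x":0,"y":0,"z":0,"ax":0,"ay":0,"az":0,"claw":8},{"x":0,"y":0,"z":0,"ax":0,"ay":0,"az":0,"claw":8}]'; python3 -c "
from rig import ctrl;s=ctrl.read_state();print(s['wrist_torque'],s['q'])"
```

```text
time_s: 7.6
tool_pos: [0.5152, -0.0549, 0.1569]
ee_rot: [0.001, 0.097, 0.995, 0.0]
force: [0.1, -1.0, -0.1]
grip_width: 0.02
gripper_force: 0.0
time_s: 8.0
tool_pos: [0.5149, -0.057, 0.1573]
ee_rot: [0.001, 0.098, 0.995, -0.002]
force: [-5.0, -18.1, 6.4]
grip_width: 0.012
gripper_force: 59.0
[-3.17579361  0.90910381 -0.0183617 ] [-0.10819291  0.32297343 -0.26931813  0.97686209 -0.00425833  0.08716322]
```

```bash
python3 -m handwheel '[{"x":0.9,"y":-2.1,"z":0,"ax":0,"ay":0,"az":0,"claw":8},{"x":0.7,"y":-2.1,"z":0,"ax":0,"ay":0,"az":0.1,"claw":8},{"x":0.45,"y":-2.15,"z":0,"ax":0,"ay":0,"az":0.2,"claw":8},{"x":0.25,"y":-2.2,"z":0,"ax":0,"ay":0,"az":0.3,"claw":8},{"x":0,"y":-2.3,"z":0,"ax":0,"ay":0,"az":0.4,"claw":8},{"x":-0.2,"y":-2.4,"z":0,"ax":0,"ay":0,"az":0.5,"claw":8},{"x":-0.35,"y":-2.5,"z":0,"ax":0,"ay":0,"az":0.6,"claw":8},{"x":-0.35,"y":-2.5,"z":0,"ax":0,"ay":0,"az":0.6,"claw":8}]'
 python3 -c "
from rig import ctrl;s=ctrl.read_state();print(s['wrist_torque'],s['q'])"
```

```text
time_s: 8.8
tool_pos: [0.5155, -0.0586, 0.1573]
ee_rot: [0.002, 0.389, 0.921, -0.001]
force: [1.0, -8.4, 1.4]
grip_width: 0.0121
gripper_force: 60.1
[-1.51479546 -0.41831314  0.04059005] [-0.11223713  0.32356935 -0.26844093  0.97597037 -0.00190596  0.68603134]
```

```bash
python3 -m handwheel '[{"x":-0.9,"y":-0.7,"z":0,"ax":0,"ay":0,"az":0.1,"claw":8},{"x":-1.15,"y":-0.75,"z":0,"ax":0,"ay":0,"az":0.2,"claw":8},{"x":-1.35,"y":-0.8,"z":0,"ax":0,"ay":0,"az":0.3,"claw":8},{"x":-1.6,"y":-0.9,"z":0,"ax":0,"ay":0,"az":0.4,"claw":8},{"x":-1.8,"y":-1,"z":0,"ax":0,"ay":0,"az":0.5,"claw":8},{"x":-1.95,"y":-1.1,"z":0,"ax":0,"ay":0,"az":0.585,"claw":8},{"x":-1.95,"y":-1.1,"z":0,"ax":0,"ay":0,"az":0.585,"claw":8},{"x":-1.95,"y":-1.1,"z":0,"ax":0,"ay":0,"az":0.585,"claw":8}]'
 python3 -c "
from rig import ctrl;import math;s=ctrl.read_state();q=s['ee_rot'];print(s['wrist_torque'],2*math.degrees(math.atan2(q[2],q[1]))-90)"
```

```text
time_s: 9.6
tool_pos: [0.5154, -0.0602, 0.1573]
ee_rot: [0.001, 0.636, 0.771, 0.0]
force: [-4.4, -2.9, 6.8]
grip_width: 0.0123
gripper_force: 60.7
[-0.57846559  0.61326547 -0.07756132] 10.973246128877278
```

```bash
python3 -m handwheel '[{"x":0,"y":0,"z":0,"ax":0,"ay":0,"az":0,"claw":35},{"x":0,"y":0,"z":0,"ax":0,"ay":0,"az":0,"claw":35},{"x":0,"y":0,"z":0,"ax":0,"ay":0,"az":0,"claw":40},{"x":0,"y":0,"z":-30,"ax":0,"ay":0,"az":0,"claw":70},{"x":0,"y":0,"z":-65,"ax":0,"ay":0,"az":-0.12,"claw":70},{"x":0,"y":0,"z":-65,"ax":0,"ay":0,"az":-0.27,"claw":70},{"x":0,"y":0,"z":-65,"ax":0,"ay":0,"az":-0.42,"claw":70},{"x":0,"y":0,"z":-65,"ax":0,"ay":0,"az":-0.57,"claw":70}]'
python3 -m handwheel '[{"x":0,"y":0,"z":0,"ax":0,"ay":0,"az":-1,"claw":70},{"x":0,"y":0,"z":0,"ax":0,"ay":0,"az":-1,"claw":70},{"x":0,"y":0,"z":0,"ax":0,"ay":0,"az":-1,"claw":70},{"x":0,"y":0,"z":0,"ax":0,"ay":0,"az":-1,"claw":70},{"x":0,"y":0,"z":0,"ax":0,"ay":0,"az":-1,"claw":70},{"x":0,"y":0,"z":0,"ax":0,"ay":0,"az":-1,"claw":70},{"x":0,"y":0,"z":0,"ax":0,"ay":0,"az":-1,"claw":70},{"x":0,"y":0,"z":0,"ax":0,"ay":0,"az":-1,"claw":70}]'
python3 - <<'E'
from h import *
s=ctrl.read_state();q=s['ee_rot'];print(2*np.degrees(np.arctan2(q[2],q[1]))-90)
c=cap('wrist');y=.186;R=np.array([[np.cos(y),-np.sin(y)],[np.sin(y),np.cos(y)]]);o=np.array([.5132,-.0593])
u,v=proj(c,[*o,.112],True);print(u,v)
g=c['frame'].astype(int).sum(2)
W=[]
for j in range(int(v)-9,int(v)+10):
  for i in range(int(u)-12,int(u)+13):
    w=R.T@(at_z(c,i,j,.112,True)[:2]-o)
    if np.hypot(*w)<.008: W.append((w[0],w[1],g[j,i]))
W=np.array(W);t=np.percentile(W[:,2],50);d=W[W[:,2]<t*.5];print(len(d),t)
m=d[:,:2].mean(0);U,S,V=np.linalg.svd(d[:,:2]-m);print('mean',m,S,V[0],'theta',np.arctan(V[0][1]/V[0][0]))
x=c['frame'][int(v)-75:int(v)+45,int(u)-80:int(u)+80,::-1];cv2.imwrite('pics/sh2.png',cv2.resize(x,(800,600),interpolation=2))
E
```

```text
time_s: 10.4
tool_pos: [0.5152, -0.0598, 0.2213]
ee_rot: [0.0, 0.391, 0.921, 0.0]
force: [-0.3, 0.9, -0.0]
grip_width: 0.0701
gripper_force: 0.0
time_s: 11.2
tool_pos: [0.5151, -0.0598, 0.221]
ee_rot: [0.0, -0.096, 0.995, 0.0]
force: [0.3, 0.4, -0.7]
grip_width: 0.07
gripper_force: 0.0
101.05552773085074
319.6524591978893 269.89417389422835
32 186.0
mean [-2.81289617e-05  6.85368574e-04] [0.00977314 0.00237984] [ 0.99997731 -0.0067359 ] theta -0.006735952872353927
```

View pics/sh2.png

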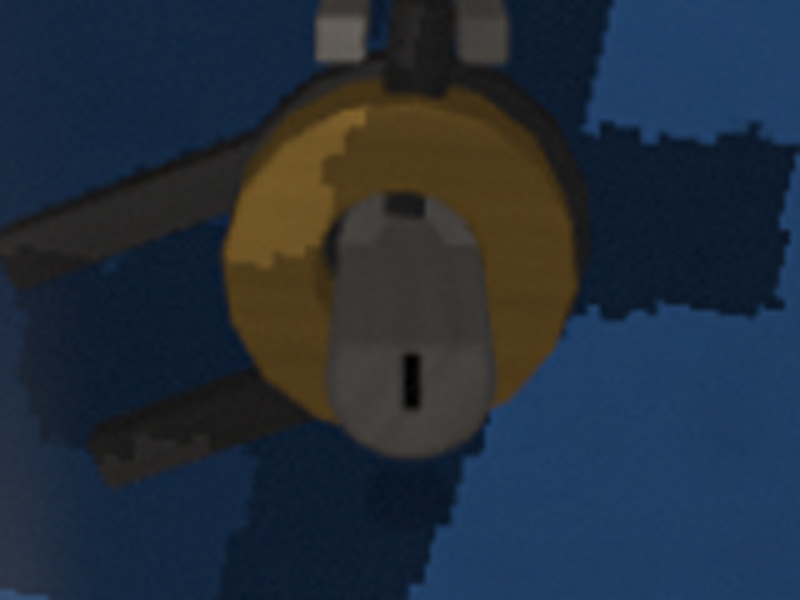

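```bash
python3 -m handwheel '[{"x":1.6,"y":1,"z":45,"ax":0,"ay":0,"az":0.006,"claw":70},{"x":1.6,"y":1,"z":75,"ax":0,"ay":0,"az":0.006,"claw":70},{"x":1.6,"y":1,"z":89,"ax":0,"ay":0,"az":0.006,"claw":70},{"x":1.6,"y":1,"z":89,"ax":0,"ay":0,"az":0.006,"claw":60},{"x":1.6,"y":1,"z":89,"ax":0,"ay":0,"az":0.006,"claw":38},{"x":1.6,"y":1,"z":89,"ax":0,"ay":0,"az":0.006,"claw":38},{"x":1.6,"y":1,"z":89,"ax":0,"ay":0,"az":0.006,"claw":38},{"x":1.6,"y":1,"z":89,"ax":0,"ay":0,"az":0.006,"claw":38}]'
 python3 -c "
from rig import ctrl;import math;s=ctrl.read_state();q=s['ee_rot'];print(s['wrist_torque'],2*math.degrees(math.atan2(q[2],q[1]))-90)"
```

```text
time_s: 12.05
tool_pos: [0.5139, -0.0593, 0.1333]
ee_rot: [0.001, -0.092, 0.996, -0.0]
force: [-3.5, -1.4, 8.2]
grip_width: 0.0415
gripper_force: 61.2
[-0.32017704  0.68229103  0.05544848] 100.56706762919632
```

```bash
python3 -m handwheel '[{"x":0,"y":0,"z":-2,"ax":0,"ay":0,"az":0,"claw":38},{"x":0,"y":0,"z":-4,"ax":0,"ay":0,"az":0,"claw":38},{"x":0,"y":0,"z":-6,"ax":0,"ay":0,"az":0,"claw":38},{"x":0,"y":0,"z":-8,"ax":0,"ay":0,"az":0,"claw":38},{"x":0,"y":0,"z":-10,"ax":0,"ay":0,"az":0,"claw":38},{"x":0,"y":0,"z":-12,"ax":0,"ay":0,"az":0,"claw":38},{"x":0,"y":0,"z":-12,"ax":0,"ay":0,"az":0,"claw":38}]'
 python3 -c "
from rig import ctrl;import math;s=ctrl.read_state();q=s['ee_rot'];print(s['wrist_torque'],2*math.degrees(math.atan2(q[2],q[1]))-90)"
```

```text
time_s: 12.75
tool_pos: [0.5134, -0.0591, 0.1443]
ee_rot: [0.0, -0.092, 0.996, 0.0]
force: [-0.8, 0.1, -0.9]
grip_width: 0.0414
gripper_force: 61.0
[-0.02396791  0.02257162 -0.00636436] 100.6132435150025
```

```bash
python3 -m handwheel '[{"x":0,"y":0,"z":-4,"ax":0,"ay":0,"az":0,"claw":38},{"x":0,"y":0,"z":-8,"ax":0,"ay":0,"az":0,"claw":38},{"x":0,"y":0,"z":-12,"ax":0,"ay":0,"az":0,"claw":38},{"x":0,"y":0,"z":-15,"ax":0,"ay":0,"az":0,"claw":38},{"x":0,"y":0,"z":-15,"ax":0,"ay":0,"az":0,"claw":38},{"x":0,"y":0,"z":-15,"ax":0,"ay":0,"az":0,"claw":38}]'
python3 - <<'E'
from h import *
s=ctrl.read_state();print(s['wrist_torque'],s['force'])
c=cap('side');u,v=map(int,proj(c,[.5133,-.03,.09]))
a=c['frame'][v-50:v+55,u-60:u+80,::-1]
c=cap('wrist');b=c['frame'][150:390,160:480,::-1]
cv2.imwrite('pics/end.png',np.hstack([cv2.resize(a,(400,300),interpolation=2),cv2.resize(b,(400,300),interpolation=2)]))
E
```

```text
time_s: 13.35
tool_pos: [0.5133, -0.0592, 0.159]
ee_rot: [0.0, -0.092, 0.996, -0.0]
force: [0.3, -0.5, -0.5]
grip_width: 0.0417
gripper_force: 61.0
[ 0.00655923 -0.00194381  0.06008529] [ 0.32095296 -0.4728635  -0.45709821]
```

View pics/end.png

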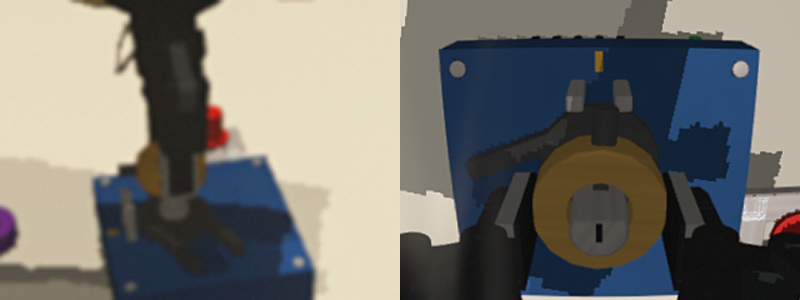

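The collar sits round the D with its screw tip over the flat and in line with the index line (wrist view 605,125). The shaft end shows above it, the wrist force is near zero, and the pin still hangs in the notch.

```bash
python3 -c "
from rig import ctrl;print(ctrl.job_done())"
```

```text
the job is handed in; nothing more can be done
None
```

The job is handed in at about 13.5 s: the pin hangs upright in the notch, the shaft's flat faces the index line, and the gripper holds the brass collar round the D, centre about 94 mm up, with its screw over the flat; the bystanders were not touched.

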